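# Shut the lapped leaves of an incubation chest

## Task

Shut the two-leaf lid of the grey slide chest so that the seam laps and no light gets in: first the white leaf with the low black stepped edge, fully down, and only then the blue leaf, so that its orange flange lies over the black step. Both leaves must end fully shut; do not shift or tip the green tube rack beside the chest.

Things in the scene. Friction and masses are not known exactly. Their poses are not given: they have to be found in the camera images.
- chest: Grey open-topped chest, fixed, 220 (x) by 200 (y) by 80 mm high, glass slides inside, at any yaw. Origin: centre of its underside, on the bench; z up. Two lid leaves hinge on its long walls, hinge lines along the chest's x at z = 80 mm: blue flanged leaf at y = +100 mm, white rebated leaf at y = -100 mm. Each leaf stays at whatever angle it is left; about 4 N at its free edge swings it.
- leaf_rebated (a joint): Opening angle of the white leaf, rad: 0 shut (level), 1.57 upright, 1.65 at most. 220 mm along the hinge. From the hinge line (lower outer edge when shut) inward it is white, 18 mm thick, for 84 mm, then a black step 9 mm thick, flush with its underside, to the free edge at 110 mm. Shut, its white top is 98 mm above the bench.
- leaf_flanged (a joint): Opening angle of the blue leaf, rad: 0 shut (level), 1.57 upright, 1.65 at most. 220 mm along the hinge. From the hinge line (lower outer edge when shut) inward it is blue, 18 mm thick, for 87 mm, then an orange flange 8.5 mm thick, flush with its top, to the free edge at 112 mm. Shut, its top is 98 mm above the bench. Shut too early, it holds the white leaf ajar.
- tube_rack: Loose green tube rack, 60 by 130 by 55 mm, with amber tubes with blue caps standing up to 81 mm high; a bystander beyond the chest's +x end. Origin: centre of its underside.

How it is judged:
On the way:
1. the white rebated leaf is shut (its free edge within 10 mm of home) while the blue flanged leaf is still well open (more than 0.3 rad) (value of joint leaf_rebated below 0.1 rad and value of joint leaf_flanged above 0.3 rad), for 0.2 s.
At the end, for the whole second after the job is handed in: Both leaves are shut and still, each within 0.1 rad of level (about 10 mm at its free edge), the white one having been shut first so that the flange lies over the step (value of joint each of leaf_rebated, leaf_flanged below 0.1 rad and velocity of joint leaf_rebated between -0.05 and 0.05 rad/s and velocity of joint leaf_flanged between -0.05 and 0.05 rad/s); the robot touches nothing.
It fails at once if the green tube rack is shifted by more than 20 mm or tipped by more than 0.3 rad (distance of tube_rack from where it was at the start of the episode above 0.02 m or angle between tube_rack's own z axis and vertical above 0.3 rad).
It also fails if it takes over 45 s, if anything falls off the work surface, if the arm or the gripper's body presses on something with over 40 N, if the wrist force passes 120 N, or if a joint passes its speed limit or range.

## Robot

A 7-joint arm with a two-finger parallel gripper is mounted at the origin on the work surface. World frame = base frame: x ahead of the robot, y to its left, z up, the work surface at z = 0. Lengths are in m, angles in rad, forces in N, time in s.
With the tool pointing down it reaches from about 0.425 to 0.925 m from the base axis. Payload 6.8 kg.
Tool frame: the origin (TCP) lies at the very end of the fingers, on their centre line; the grasp point (between the pads) lies 19 mm behind it (r.grip_depth is the distance from the TCP to the grasp point, in m); z points along the fingers, y is the direction in which the jaws open and shut (so a half turn about z gives the same grasp; the last joint's range is limited). The gripper opens to 85 mm and grips with 20 to 120 N. Pads are 22 mm wide; open, the fingers measure 114 mm over their backs; the gripper's body (76 mm by 85 mm) begins 54 mm behind the grasp point. The pads swing forward as they close: fully open they stand 13 mm farther back than shut.
Start: joints at [1.108, 0.477, 0.022, 1.555, -0.011, 1.109, -0.083], TCP at [0.235, -0.633, 0.231] pointing down, gripper open.
Joint ranges: [-2.96, 2.96], [-0.34, 2.1], [-1.41, 1.46], [0.24, 2.44], [-1.37, 4.51], [0.17, 1.92], [-2.96, 2.96]. Speed limits (rad/s): [2.39, 2.39, 3.14, 3.14, 3.14, 3.14, 3.14].

## Interface

Orientations are given as a rotation vector (axis times angle).
In Python, from bench import r, grab_frame gives the robot as it stands. The module is installed in compiled form; this text tells all that it offers.
- The arm moves only by the tool play_rows, never from a script. Its argument "increments" is a list of rows, each a list of 7 numbers: the shift along the tool's x, y, z in mm, then the turn, a rotation vector about the tool's x, y, z in rad, then the closure in counts, from 0 (fully open) to 255 (shut). In form: [[tx, ty, tz, rx, ry, rz, claw], ...]. A call has 1 to 5 rows; each row shifts and turns the pose as measured when the row begins, along the tool's axes as they then stand; what a row does not reach is not made up. A row lasts 1/10 s, in which the tool goes at most 50 mm and 8.59 degrees, less where a joint would pass 70% of its speed; a pose out of reach is approached as far as the arm can. A call is refused whole if a number of a shift passes 50 or a number of a turn 0.15, either way. A call with a gripper value outside its range is refused whole. The fingers move at their own pace and stop on an object; "force" is the grip in N (left out, the last holds). Time passes only in rows, so rows that do not move let the fingers close. It gives the time, the measured TCP pose, the force and the opening at its end, in the units of the state.
- r.get_obs(): the state, without advancing time (a new reading comes with each control period).
- grab_frame(name): name is "side" or "top"; returns a dict with "color" (420x560x3 uint8, blue, green, red), "depth" (420x560 float32, m along the optical axis (not along the pixel's ray), 0 where there is no reading), "K" (3x3 intrinsics, pixels), "k1" (the pictures are not rectified: a ray, as slopes to the right and down, at radius r is drawn at 1 + k1 r^2 times it, then the intrinsics apply), "T" (4x4, takes a point from camera to world coordinates). Camera axes: x right, y up, looking along -z (the intrinsics and any distortion apply to the point x, -y, -z); pixel columns grow to the right and rows downward; lengths in m; the calibration is good to about 2 mm. A picture is of the moment at which its call begins.
- r.hand_in(): hands the job in, once; it reports no verdict.
The state is a dict: "clock": time; "joints": joint angles; "qvel": joint speeds; "tau": joint torques, N m; "tcp_pos": TCP position; "orientation": TCP orientation; "contact_force": force on the tool from outside, world axes, zero at the start; "moment": the same for the moment, N m; "grip_width": finger opening in m.
Only numpy, scipy, OpenCV 4.12 (cv2) and the standard library are available. Lean on these libraries where they do the work, as an engineer would, in place of code of your own. Each camera call takes 0.05 s, during which the arm holds its last target.

## Working session

There is one attempt and no reset: what is moved stays moved. The work goes in short steps, Python scripts to look and compute and a tool call to move; the robot and the scene stay as the last step left them, time stands still between calls to the robot, and variables do not carry over. Pictures are saved under pics/ and viewed, and the job is handed in when it is done.

Besides the shell and the picture viewer there is one more tool, called after "Emit:" as name([rows], argument=value, ...), one row to a line, values as JSON. play_rows: Moves the arm, as the interface text tells. Its arguments: {"type":"object","properties":{"increments":{"type":"array","items":{"type":"array","items":{"type":"number"}}},"force":{"type":"number"}},"required":["increments"]}

```bash
mkdir -p pics
cat > h.py <<'E'
import numpy as np,cv2
from bench import r,grab_frame
from scipy.spatial.transform import Rotation as R
def pts(f):
    K=np.array(f["K"]);k1=f["k1"];d=f["depth"];h,w=d.shape
    u,v=np.meshgrid(np.arange(w),np.arange(h))
    p=cv2.undistortPoints(np.stack([u,v],-1).reshape(-1,1,2).astype(np.float64),K,np.array([k1,0,0,0.])).reshape(h,w,2)
    c=np.stack([p[...,0]*d,-p[...,1]*d,-d,np.ones_like(d)],-1)
    return (c@np.array(f["T"]).T)[...,:3]
E
python3 - <<'E'
from h import *
for n in("side","top"):
    f=grab_frame(n);cv2.imwrite(f"pics/{n}0.png",f["color"]);np.savez(f"{n}0.npz",**f);print(n,np.round(f["T"],3).tolist(),f["k1"])
print(r.get_obs())
E
```

```text
side [[-0.996, 0.066, -0.054, 0.527], [-0.083, -0.594, 0.8, 0.677], [0.021, 0.802, 0.598, 0.521], [0.0, 0.0, 0.0, 1.0]] -0.00485135350772807
top [[-0.064, 0.973, -0.22, 0.386], [-0.998, -0.063, 0.011, 0.087], [-0.003, 0.22, 0.975, 0.887], [0.0, 0.0, 0.0, 1.0]] 0.05633030409996172
{'clock': 0.1, 'joints': array([ 1.10786214,  0.47771996,  0.02231753,  1.55635913, -0.01147891,
        1.10929748, -0.08309927]), 'qvel': array([ 1.97640695e-03, -4.08250147e-04, -1.50334068e-04, -2.56145866e-03,
        2.02981995e-03, -7.46289572e-07, -1.37061554e-03]), 'tau': array([ 3.94806586e-03, -5.97757602e+01,  1.61345076e+00, -2.81954402e+01,
        1.28214341e-02,  5.01547634e-03,  6.31037921e-06]), 'tcp_pos': array([ 0.23432963, -0.63244621,  0.230418  ]), 'orientation': array([-3.09068655e+00, -5.54250959e-01,  6.55175114e-04]), 'contact_force': array([0.35099849, 0.13734319, 0.5189627 ]), 'moment': array([ 0.06279697, -0.00813426,  0.01115091]), 'grip_width': 0.08539314855313365}
```

View pics/side0.png

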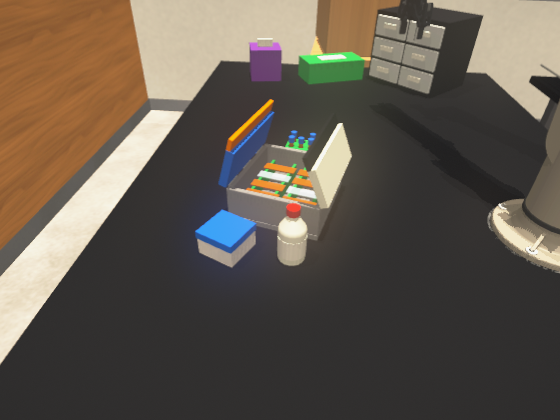

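View pics/top0.png

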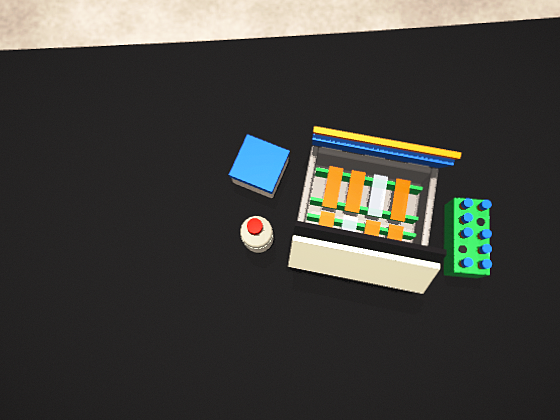

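The white leaf is on the near (robot) side at (365,262) in the top view. The blue leaf with its orange flange is on the far side at (385,143), and the rack is at (468,237). Next I'll measure them.

Run:
```python
from h import *
f=dict(np.load("top0.npz"));P=pts(f);hsv=cv2.cvtColor(f["color"],cv2.COLOR_BGR2HSV)
def show(n,m):
    m=m&(f["depth"]>0);q=P[m];print(n,m.sum(),np.round(np.percentile(q,[1,50,99],axis=0),3).tolist());return q
box=np.zeros(hsv.shape[:2],bool)
H,S,V=[hsv[...,i] for i in range(3)]
b=box.copy();b[120:165,305:470]=1
o=show("orange",b&(H<28)&(S>150)&(V>120))
bl=show("blue",b&(H>95)&(H<130)&(S>150)&(V>60))
b=box.copy();b[225:300,280:450]=1
w=show("white",b&(S<80)&(V>150)&(P[...,2]>.1))
b=box.copy();b[190:280,440:500]=1
g=show("rack",b&(H>40)&(H<80)&(S>120)&(V>60))
for n,q in(("o",o),("w",w),("bl",bl)):
    c=q.mean(0);u,s,vt=np.linalg.svd(q-c,full_matrices=False);print(n,c.round(3),vt.round(3).tolist(),(s/np.sqrt(len(q))).round(4))
b=box.copy();b[120:300,280:470]=1
bk=show("dark hi",b&(V<60)&(P[...,2]>.12))
# pixel points
for (u,v) in [(314,128),(460,155),(295,226),(442,252),(290,266),(425,291),(310,165),(433,190),(300,232)]:
    print((u,v),P[v,u].round(3))
r_=cv2.minAreaRect((g[:,:2]*1000).astype(np.float32));print(r_,cv2.boxPoints(r_))
s=dict(np.load("side0.npz"));Q=pts(s)
for (u,v) in [(230,182),(222,179),(272,104),(231,141),(344,128),(352,160),(319,200),(315,190),(335,118),(306,172),(240,190),(325,215)]:
    print("s",(u,v),Q[v,u].round(3))
```

```text
orange 671 [[0.613, -0.254, -0.004], [0.638, -0.121, 0.189], [0.753, 0.018, 0.193]]
blue 1400 [[0.612, -0.181, 0.086], [0.644, -0.077, 0.162], [0.679, 0.025, 0.166]]
white 4068 [[0.435, -0.138, 0.101], [0.472, -0.035, 0.141], [0.511, 0.07, 0.164]]
rack 2548 [[0.449, -0.271, -0.001], [0.51, -0.223, 0.052], [0.582, -0.199, 0.057]]
o [ 0.654 -0.113  0.146] [[-0.412, 0.061, 0.909], [0.237, 0.971, 0.043], [-0.88, 0.233, -0.414]] [0.0881 0.0635 0.0025]
w [ 0.472 -0.035  0.138] [[-0.255, -0.967, 0.0], [0.409, -0.108, 0.906], [-0.876, 0.231, 0.423]] [0.0634 0.0219 0.002 ]
bl [ 0.644 -0.077  0.149] [[-0.273, -0.96, 0.064], [-0.18, 0.117, 0.977], [-0.945, 0.255, -0.205]] [0.0612 0.0234 0.0028]
dark hi 2156 [[0.466, -0.146, 0.16], [0.497, -0.043, 0.178], [0.531, 0.063, 0.185]]
(314, 128) [0.672 0.026 0.191]
(460, 155) [ 0.615 -0.185  0.19 ]
(295, 226) [0.526 0.065 0.182]
(442, 252) [ 0.474 -0.142  0.183]
(290, 266) [0.479 0.074 0.091]
(425, 291) [ 0.43  -0.163 -0.001]
(310, 165) [0.651 0.028 0.079]
(433, 190) [ 0.594 -0.176  0.077]
(300, 232) [0.519 0.057 0.168]
((529.896728515625, -218.41116333007812), (111.06710052490234, 151.2062225341797), 77.15008544921875) [[ 443.83646 -255.73994]
 [ 591.2559  -289.36792]
 [ 615.95703 -181.08238]
 [ 468.53754 -147.4544 ]]
s (230, 182) [0.681 0.001 0.082]
s (222, 179) [0.692 0.02  0.1  ]
s (272, 104) [ 0.658 -0.647  0.001]
s (231, 141) [0.667 0.027 0.19 ]
s (344, 128) [ 0.412 -0.475  0.002]
s (352, 160) [ 0.399 -0.272  0.001]
s (319, 200) [0.496 0.072 0.1  ]
s (315, 190) [0.505 0.071 0.122]
s (335, 118) [ 0.468 -0.139  0.176]
s (306, 172) [ 0.523 -0.114  0.049]
s (240, 190) [0.655 0.025 0.079]
s (325, 215) [0.477 0.007 0.016]
```

Run:
```python
import cv2
a=cv2.imread("pics/side0.png")[90:270,190:370];cv2.imwrite("pics/sz.png",cv2.resize(a,None,fx=3.3,fy=3.3,interpolation=cv2.INTER_CUBIC))
```

```text
(no output)
```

View pics/sz.png

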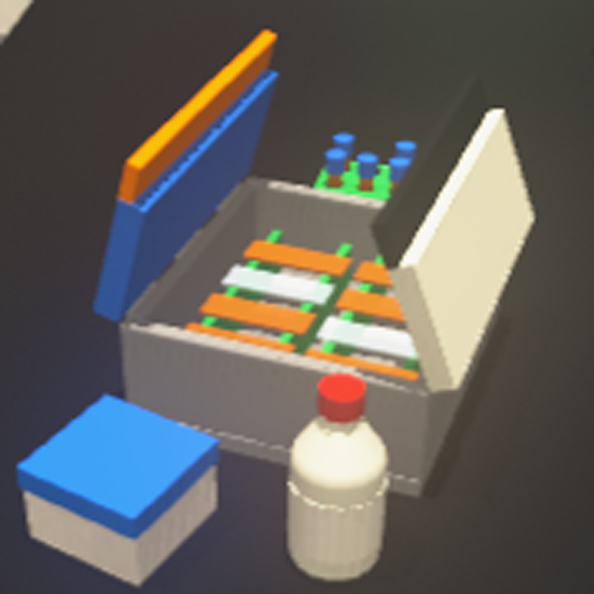

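```bash
cat >> h.py <<'E'
C=np.array([.555,-.053]);X=np.array([-.25,-.968]);X/=np.linalg.norm(X);Y=np.array([-X[1],X[0]])
def st():
    o=r.get_obs();p=o["tcp_pos"];d=p[:2]-C
    print("t",round(o["clock"],2),"local mm",(1e3*np.array([d@X,d@Y,p[2]])).round(1),"F",o["contact_force"].round(1),"w",round(o["grip_width"],3))
    M=R.from_rotvec(o["orientation"]).as_matrix();return o,M
def to(*tg):
    o,M=st();p=o["tcp_pos"]
    A=np.eye(3);A[:2,0]=X;A[:2,1]=Y
    print("tool axes in local\n",(A.T@M).round(3))
    for t in tg:
        t=np.array(t)/1e3;w=np.r_[C+t[0]*X+t[1]*Y,t[2]];print(t*1e3,"tool shift mm",(M.T@(w-p)*1e3).round(0));p=w
E
python3 - <<'E'
from h import *
to((0,-110,225),(0,-110,150),(0,-30,100))
E
```

```text
t 0.1 local mm [ 641.2 -165.6  230.4] F [0.4 0.1 0.5] w 0.085
tool axes in local
 [[-0.571  0.821 -0.001]
 [ 0.821  0.571 -0.001]
 [-0.    -0.002 -1.   ]]
[   0. -110.  225.] tool shift mm [ 412. -495.    6.]
[   0. -110.  150.] tool shift mm [ 0.  0. 75.]
[  0. -30. 100.] tool shift mm [66. 46. 50.]
```

Emit:
play_rows([
  [31,-38,0,0,0,0,255],
  [31,-38,0,0,0,0,255],
  [31,-38,0,0,0,0,255],
  [31,-38,0,0,0,0,255],
  [31,-38,0,0,0,0,255],
])

```text
clock: 0.6
tcp_pos: [0.3107, -0.3997, 0.2267]
orientation: [-3.093, -0.536, 0.008]
contact_force: [0.9, -0.7, 0.7]
grip_width: 0.0122
```

Emit:
play_rows([
  [31,-38,0,0,0,0,255],
  [31,-38,0,0,0,0,255],
  [31,-38,0,0,0,0,255],
  [31,-38,0,0,0,0,255],
  [31,-38,0,0,0,0,255],
])

```text
clock: 1.1
tcp_pos: [0.3914, -0.1634, 0.226]
orientation: [-3.094, -0.534, 0.009]
contact_force: [1.7, -0.3, -0.3]
grip_width: -0.0001
```

Run:
```python
from h import *
to((0,-110,225),(0,-110,150),(0,-30,100))
```

```text
t 1.1 local mm [ 147.8 -130.8  226. ] F [ 1.7 -0.3 -0.3] w -0.0
tool axes in local
 [[-0.56   0.828  0.001]
 [ 0.828  0.56  -0.006]
 [-0.006 -0.003 -1.   ]]
[   0. -110.  225.] tool shift mm [ 100. -111.    1.]
[   0. -110.  150.] tool shift mm [ 0.  0. 75.]
[  0. -30. 100.] tool shift mm [67. 45. 50.]
```

Emit:
play_rows([
  [33,-36,0,0,0,0,255],
  [33,-36,0,0,0,0,255],
  [33,-36,0,0,0,0,255],
  [0,0,0,0,0,0.14,255],
  [0,0,0,0,0,0.14,255],
])

```text
clock: 1.6
tcp_pos: [0.4496, -0.0162, 0.2259]
orientation: [-3.137, -0.104, 0.007]
contact_force: [-0.8, -1.2, -0.2]
grip_width: 0.0
```

Emit:
play_rows([
  [0,0,0,0,0,0.14,255],
  [0,0,0,0,0,0.14,255],
  [0,0,0,0,0,0.1,255],
  [0,0,0,0,0,0,255],
])

```text
clock: 2.0
tcp_pos: [0.4487, -0.0145, 0.2247]
orientation: [-3.097, 0.514, 0.012]
contact_force: [1.3, 0.1, 0.5]
grip_width: -0.0
```

Run:
```python
from h import *
to((0,-110,225),(0,-110,150),(0,-30,100))
for n in("side","top"):
    f=grab_frame(n);cv2.imwrite(f"pics/{n}1.png",f["color"])
```

```text
t 2.0 local mm [ -10.7 -112.6  224.7] F [1.3 0.1 0.5] w -0.0
tool axes in local
 [[ 0.076  0.997 -0.001]
 [ 0.997 -0.076 -0.008]
 [-0.008 -0.001 -1.   ]]
[   0. -110.  225.] tool shift mm [ 3. 10. -0.]
[   0. -110.  150.] tool shift mm [ 1.  0. 75.]
[  0. -30. 100.] tool shift mm [80. -6. 49.]
```

View pics/side1.png

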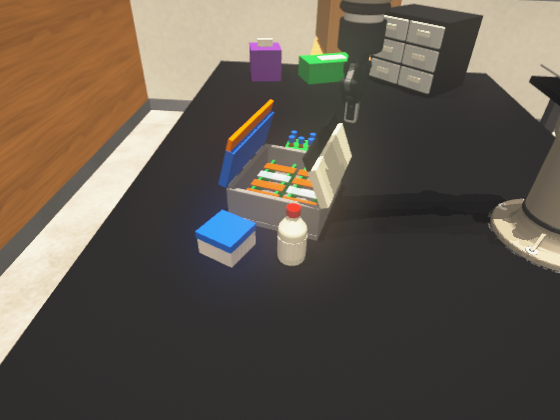

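View pics/top1.png

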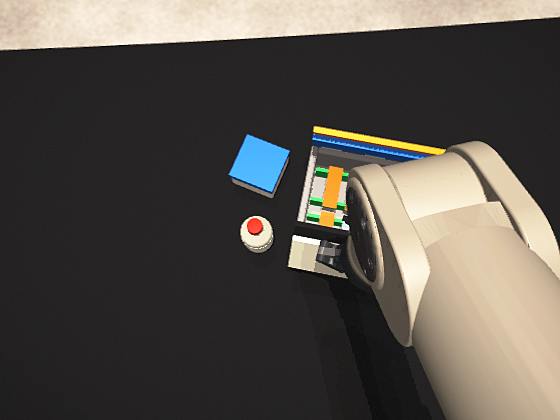

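The fingers hang just outside the white leaf (top view about 330,258), clear of the leaf, so I'll descend there.

Emit:
play_rows([
  [0,0,35,0,0,0,255],
  [0,0,35,0,0,0,255],
  [10,0,5,0,0,0,255],
  [10,0,0,0,0,0,255],
])

```text
clock: 2.5
tcp_pos: [0.469, -0.0209, 0.1495]
orientation: [-3.1, 0.493, 0.007]
contact_force: [-1.7, 3.8, -0.4]
grip_width: 0.0002
```

Run:
```python
from h import *
st()
```

```text
t 2.5 local mm [ -9.5 -91.3 149.5] F [-1.7  3.8 -0.4] w 0.0
```

Emit:
play_rows([
  [10,0,3,0,0,0,255],
  [10,0,6,0,0,0,255],
  [10,0,8,0,0,0,255],
  [8,0,9,0,0,0,255],
])

```text
clock: 2.9
tcp_pos: [0.5106, -0.0322, 0.1266]
orientation: [-3.099, 0.49, 0.002]
contact_force: [-3.3, 2.9, 1.8]
grip_width: 0.0001
```

Run:
```python
from h import *
st()
f=grab_frame("side");cv2.imwrite("pics/s2.png",f["color"])
```

```text
t 2.9 local mm [ -9.1 -48.2 126.6] F [-3.3  2.9  1.8] w 0.0
```

View pics/s2.png

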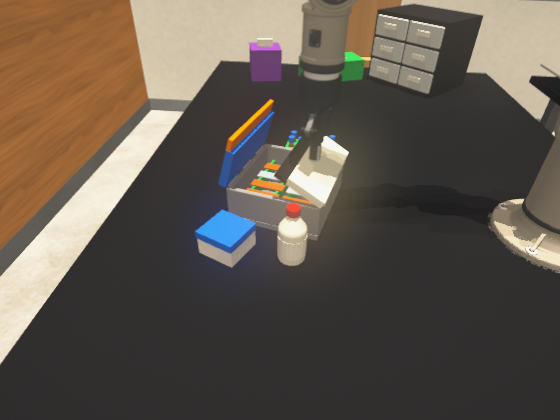

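The white leaf (near 320,180) is swinging down ahead of the finger, with low force. I'll keep pushing.

Emit:
play_rows([
  [6,0,8,0,0,0,255],
  [5,0,8,0,0,0,255],
  [3,0,6,0,0,0,255],
  [2,0,4,0,0,0,255],
])

```text
clock: 3.35
tcp_pos: [0.5279, -0.0382, 0.0976]
orientation: [-3.099, 0.491, 0.003]
contact_force: [-25.3, 5.0, 64.7]
grip_width: 0.0003
```

Run:
```python
from h import *
st()
```

```text
t 3.35 local mm [ -7.6 -29.9  97.6] F [-25.3   5.   64.7] w 0.0
```

The leaf is on its stop: tip at 97.6 mm, force rising. I'll lift off and check.

Emit:
play_rows([
  [-1,0,-10,0,0,0,255],
  [0,0,-45,0,0,0,255],
  [0,0,-45,0,0,0,255],
  [0,0,-40,0,0,0,255],
])

```text
clock: 3.75
tcp_pos: [0.5248, -0.0403, 0.2356]
orientation: [-3.101, 0.492, 0.018]
contact_force: [0.7, 0.2, -0.2]
grip_width: 0.0003
```

Run:
```python
from h import *
to((0,145,240),(0,145,165))
f=grab_frame("side");cv2.imwrite("pics/s3.png",f["color"]);P=pts(f)
hsv=cv2.cvtColor(f["color"],cv2.COLOR_BGR2HSV)
L=np.stack([(P[...,:2]-C)@X,(P[...,:2]-C)@Y,P[...,2]],-1)*1e3
m=(abs(L[...,0])<105)&(L[...,1]>-95)&(L[...,1]<-22)&(L[...,2]>85)&(L[...,2]<200)&(hsv[...,2]>130)&(hsv[...,1]<90)
q=L[m];c=np.linalg.lstsq(np.c_[q,np.ones(len(q))][:,[0,1,3]],q[:,2],rcond=None)[0];print(m.sum(),c,np.median(q,0))
```

```text
t 3.75 local mm [ -4.7 -32.4 235.6] F [ 0.7  0.2 -0.2] w 0.0
tool axes in local
 [[ 0.062  0.998 -0.   ]
 [ 0.998 -0.062 -0.012]
 [-0.012  0.    -1.   ]]
[  0. 145. 240.] tool shift mm [177.  -6.  -7.]
[  0. 145. 165.] tool shift mm [ 1. -0. 75.]
1797 [2.30572635e-03 2.81665092e-02 9.97894361e+01] [-15.19553138 -59.05459571  98.52401557]
```

View pics/s3.png

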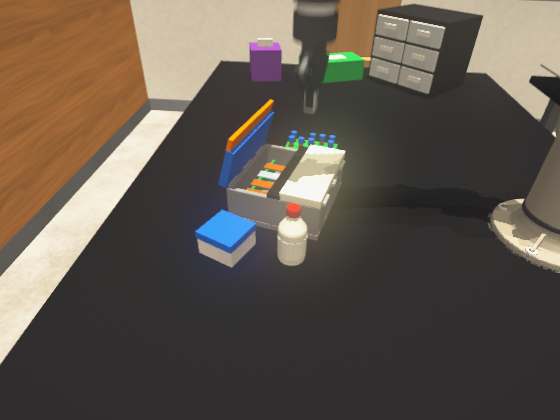

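The white leaf lies flat at (315,172), with slope about 0.03 rad and top at 98.5 mm. The blue leaf is still upright, so I'll cross to its far side.

Emit:
play_rows([
  [15,0,-10,0,0,0,255],
  [42,-2,0,0,0,0,255],
  [42,-2,0,0,0,0,255],
  [42,-2,0,0,0,0,255],
  [40,0,0,0,0,0,255],
])

```text
clock: 4.3
tcp_pos: [0.7084, -0.0937, 0.2596]
orientation: [3.102, -0.492, 0.021]
contact_force: [0.4, 0.4, 0.3]
grip_width: 0.0
```

Run:
```python
from h import *
to((0,145,240),(0,145,165))
f=grab_frame("side");cv2.imwrite("pics/s4.png",f["color"])
```

```text
t 4.3 local mm [  1.1 158.7 259.6] F [0.4 0.4 0.3] w 0.0
tool axes in local
 [[ 0.062  0.998 -0.   ]
 [ 0.998 -0.062  0.013]
 [ 0.013 -0.001 -1.   ]]
[  0. 145. 240.] tool shift mm [-14.  -0.  19.]
[  0. 145. 165.] tool shift mm [-1.  0. 75.]
```

View pics/s4.png

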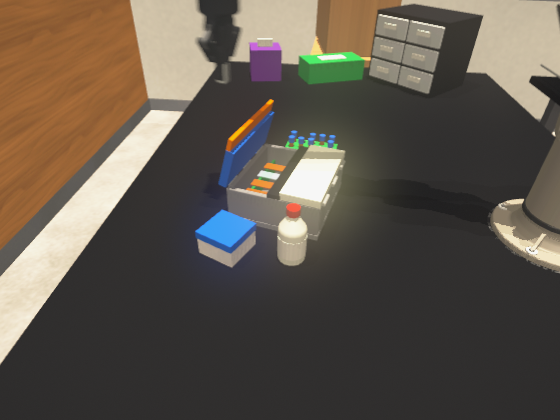

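The finger is beyond the blue leaf (tip near 224,78), so I'll descend and push inward.

Emit:
play_rows([
  [0,0,45,0,0,0,255],
  [0,0,44,0,0,0,255],
  [-15,0,0,0,0,0,255],
  [-15,0,0,0,0,0,255],
  [-10,0,0,0,0,0,255],
])

```text
clock: 4.85
tcp_pos: [0.6806, -0.0898, 0.1599]
orientation: [3.096, -0.503, 0.033]
contact_force: [0.1, 0.3, -0.7]
grip_width: -0.0002
```

Run:
```python
from h import *
to((0,100,168))
```

```text
t 4.85 local mm [  4.2 130.9 159.9] F [ 0.1  0.3 -0.7] w -0.0
tool axes in local
 [[ 0.07   0.998  0.003]
 [ 0.997 -0.07   0.021]
 [ 0.021  0.001 -1.   ]]
[  0. 100. 168.] tool shift mm [-31.  -2.  -9.]
```

Emit:
play_rows([
  [-13,0,-3,0,0,0,255],
  [-13,0,-3,0,0,0,255],
  [-12,0,0,0,0,0,255],
  [-12,0,1,0,0,0,255],
  [-11,0,3,0,0,0,255],
])

```text
clock: 5.35
tcp_pos: [0.6271, -0.0731, 0.1631]
orientation: [3.094, -0.506, 0.061]
contact_force: [3.4, -0.6, 0.2]
grip_width: 0.0
```

Run:
```python
from h import *
st()
f=grab_frame("side");cv2.imwrite("pics/s5.png",f["color"])
```

```text
t 5.35 local mm [  1.4  74.8 163.1] F [ 3.4 -0.6  0.2] w 0.0
```

View pics/s5.png

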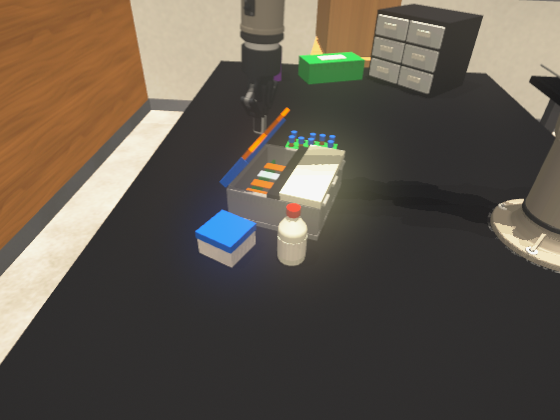

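The blue leaf is swinging in (flange at about 260,140), so I'll keep following the arc.

Emit:
play_rows([
  [-9,0,5,0,0,0,255],
  [-9,0,8,0,0,0,255],
  [-8,0,9,0,0,0,255],
  [-8,0,10,0,0,0,255],
])

```text
clock: 5.8
tcp_pos: [0.5921, -0.0626, 0.1284]
orientation: [3.092, -0.507, 0.06]
contact_force: [2.1, -2.8, 1.2]
grip_width: 0.0003
```

Run:
```python
from h import *
st()
```

```text
t 5.8 local mm [  0.   38.4 128.4] F [ 2.1 -2.8  1.2] w 0.0
```

Emit:
play_rows([
  [-5,0,9,0,0,0,255],
  [-4,0,9,0,0,0,255],
  [-2,0,6,0,0,0,255],
  [0,0,4,0,0,0,255],
])

```text
clock: 6.2
tcp_pos: [0.5797, -0.0586, 0.0976]
orientation: [3.091, -0.507, 0.053]
contact_force: [-21.0, -0.3, 63.4]
grip_width: 0.0002
```

Run:
```python
from h import *
st()
```

```text
t 6.2 local mm [-0.7 25.3 97.6] F [-21.   -0.3  63.4] w 0.0
```

The blue leaf is on its stop. I'll lift clear and check both leaves.

Emit:
play_rows([
  [0,0,-10,0,0,0,255],
  [0,0,-45,0,0,0,255],
  [0,0,-45,0,0,0,255],
  [0,0,-45,0,0,0,255],
  [0,0,0,0,0,0,255],
])

```text
clock: 6.7
tcp_pos: [0.5722, -0.0536, 0.2435]
orientation: [3.094, -0.503, 0.035]
contact_force: [0.9, 1.3, 0.3]
grip_width: 0.0001
```

Run:
```python
from h import *
st()
f=grab_frame("side");cv2.imwrite("pics/s6.png",f["color"]);P=pts(f)
hsv=cv2.cvtColor(f["color"],cv2.COLOR_BGR2HSV);H,S,V=[hsv[...,i] for i in range(3)]
L=np.stack([(P[...,:2]-C)@X,(P[...,:2]-C)@Y,P[...,2]],-1)*1e3
b=(abs(L[...,0])<105)&(abs(L[...,1])<110)&(L[...,2]>85)&(L[...,2]<200)
for n,m in(("white",b&(V>130)&(S<90)&(L[...,1]>-95)&(L[...,1]<-22)),("blue",b&(H>95)&(H<130)&(S>120)&(L[...,1]<95)),("orange",b&(H<28)&(S>150))):
    q=L[m];c=np.linalg.lstsq(np.c_[q[:,:2],np.ones(len(q))],q[:,2],rcond=None)[0];print(n,m.sum(),c.round(3),np.median(q,0).round(1),np.percentile(q[:,1],[2,98]).round())
```

```text
t 6.7 local mm [ -3.7  16.8 243.5] F [0.9 1.3 0.3] w 0.0
white 1789 [2.0000e-03 2.8000e-02 9.9779e+01] [-14.5 -59.1  98.5] [-91. -23.]
blue 1553 [5.0000e-03 3.0000e-03 9.8286e+01] [-18.   60.4  98.6] [25. 94.]
orange 553 [1.0000e-03 3.6000e-02 9.8151e+01] [-17.2   6.9  98.5] [-4. 19.]
```

View pics/s6.png

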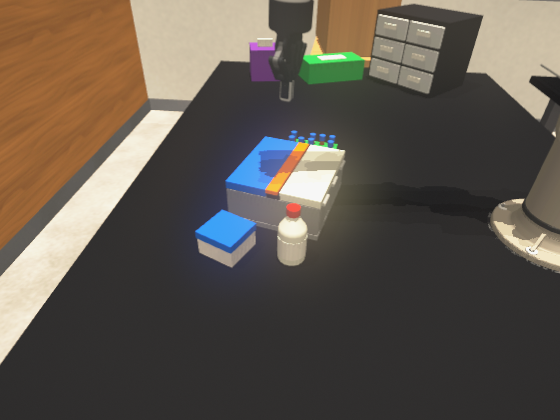

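Both leaves are level at 98.5 mm, with the orange flange at (289,168) lapping over the black step. The rack is in place and the arm is clear, so I'm handing in.

```bash
python3 -c "
from bench import r
r.hand_in()"
```

```text
the job is handed in; nothing more can be done
```

Both leaves are shut in the right order, and I handed the job in about 6.7 s into the 45 s allowed. With closed fingers I swung the white leaf fully down first, while the blue leaf was still nearly upright. I then went round to the far side and shut the blue leaf, so its orange flange lies over the black step.

- **Leaves:** in the last depth check, both tops were about 98.5 mm above the bench against 98 mm nominal. The fitted slopes were about 0.03 rad for white and 0.003 rad for blue, within the 0.1 rad limit.
- **Flange:** its separate narrow fit gave 0.036 rad, a little more than the blue leaf it is part of, which I put down to depth noise.
- **Forces:** pressing each leaf onto its stop briefly raised the wrist force to about 65–70 N, below the 120 N limit. I didn't measure whether any of that load reached the gripper body; I only pushed with the fingertips.
- **Rack and arm:** the rack looked unmoved in the pictures, though I did not measure its position again. The arm ended about 145 mm above the lid, touching nothing.

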